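Put the tattoo machine away in its case

ROBOT

A 7-joint arm with a two-finger parallel gripper is mounted at the origin on the work surface. World frame = base frame: x ahead of the robot, y to its left, z up, the work surface at z = 0. Lengths are in m, angles in rad, forces in N, time in s.
With the tool pointing down it reaches from about 0.425 to 0.95 m from the base axis. Payload 4.7 kg.
Tool frame: the origin (TCP) lies on the centre line of the jaws, within the pads' length; the fingertips stand 25 mm ahead of it and the grasp point (between the pads) lies 6 mm ahead of it (manip.tips_ahead is the distance from the TCP to the fingertips, in m); z points along the fingers, y is the line along which they close (so a half turn about z gives the same grasp; the last joint's range is limited). The gripper opens to 85 mm and grips with 20 to 120 N. Pads are 22 mm wide; open, the fingers measure 114 mm over their backs; the gripper's body (76 mm by 85 mm) begins 54 mm behind the grasp point. The pads swing forward as they close: fully open they stand 13 mm farther back than shut.
Start: joints at [-1.247, 0.469, -0.049, 1.532, 0.024, 1.141, -0.082], TCP at [0.233, 0.633, 0.224] pointing down, gripper open.
Joint ranges: [-2.59, 2.59], [-0.33, 1.99], [-1.39, 1.29], [0.1, 2.45], [-1.04, 4.18], [0.21, 1.99], [-2.66, 2.66]. Speed limits (rad/s): [2.57, 2.57, 3.14, 3.14, 3.14, 3.14, 3.14].

INTERFACE

Orientations are given as a rotation vector (axis times angle).
In Python, from rig import telemetry, viewer, workorder, manip gives the robot as it stands. The module is installed in compiled form; this text tells all that it offers.
- The arm moves only by the tool drive_tool, never from a script. Its argument "commands" is a list of rows, each a list of 2 entries, a list of its own where there are three numbers: the shift along the tool's x, y, z in m, then the turn, a rotation vector about the tool's x, y, z in degrees. In form: [[[x, y, z], [wx, wy, wz]], ...]. A call has 1 to 20 rows; each row shifts and turns the commanded pose from where the row before left it, along the tool's axes as they then stand; what a row does not reach is not made up. A row lasts 1/12 s, in which the tool goes at most 41.7 mm and 7.16 degrees, less where a joint would pass 70% of its speed; a pose out of reach is approached as far as the arm can. A call is refused whole if a number of a shift passes 0.0417 or a number of a turn 7.16, either way. A call with a gripper value outside its range is refused whole. "gripper" is the closure, from -1 (fully open) to 1 (shut), set as the call begins (left out, the last holds). The fingers move at their own pace and stop on an object; the grip force is fixed at half the most. Time passes only in rows, so rows that do not move let the fingers close. It gives the time, the measured TCP pose, the force, the opening and the grip force at its end, in the units of the state.
- telemetry.read_state(): the state, without advancing time (a new reading comes with each control period).
- viewer.read_camera(name): name is "side" or "top" or "wrist"; returns the picture (420x560x3 uint8, red, green, blue); there is no depth.
- viewer.get_calibration(name): a dict with "fx", "fy", "cx", "cy" (pixels), "pose" (4x4, takes a point from camera to world coordinates); the wrist camera has in their place "mount" (4x4, takes a point from camera to tool coordinates, whose origin is the TCP and whose axes are the flange's). Camera axes: x right, y down, z forward; pixel columns grow to the right and rows downward; lengths in m; the calibration is good to about 2 mm. A picture is of the moment at which its call begins: read the wrist's pose just before it. get_calibration takes no time and is no camera call.
- workorder.close_job(): hands the job in; it is judged then, once.
The state is a dict: "t": time; "joints": joint angles; "dq": joint speeds; "tau": joint torques, N m; "tool_pos": TCP position; "tool_rot": TCP orientation; "ft_force": force on the tool from outside, world axes, zero at the start; "moment": the same for the moment, N m; "grip_width": finger opening in m; "grip_force": force on a finger pad.
Only numpy, scipy, OpenCV 4.12 (cv2) and the standard library are available. Lean on these libraries where they do the work, as an engineer would, in place of code of your own. Each camera call takes 0.05 s, during which the arm holds its last target. There are 200 camera calls.

TASK

Put the tattoo machine away: draw it out from under the pale bench riser, then lay it flat and fully down in the open case, with the tube in the narrow slot and the body in the wide slot. Then lower the case's lid fully closed, gently and without letting it drop; leave the wash bottle, the cup and the jar where they stand.

Things in the scene. Friction and masses are not known exactly. Their poses are not given: they have to be found in the camera images.
- machine: Loose tattoo machine lying flat, 120 mm long, 0.2 kg. Origin: middle of its length, on its underside; x from tube end to body end, z up. Body: aluminium block, x -8 to +60 mm, 36 wide (y), 32 high. Grip tube: dark, round, 26 mm diameter, x -60 to -8, axis 16 mm up. At the start the body is hidden under the riser; 38 to 46 mm of the tube sticks out in front.
- machine_tube (a point): Point on the tube's axis, 17 mm from its free end (machine x -43 mm, 16 mm above the underside): the place to grip while the machine is under the riser; axes as the machine's.
- machine_body (a point): Point in the body (machine x +14 mm, 16 mm above the underside), near the balance point: the place to grip (36 mm wide, across y) for laying it in the case; axes as the machine's.
- riser: Fixed pale bench riser (low bridge). Origin: on the bench, 120 mm in front of the middle of its open front edge; x points into it. Board x 120 to 250 mm, 180 wide, underside 48, top 60 mm above the bench; side walls 12 mm (inner width 156), back closed. Carton on top: x 182 to 242, 130 wide, up to 88 mm above the bench.
- case: Fixed grey case, 144 (x) x 130 (y) x 50 mm high, walls 6, inner floor 6 mm up. Origin: centre of its underside; x from front rim to hinged rim. Black padding, its top 30 mm up, fills both ends but for a slot; between, x -22 to 44, the full inner width (118) is free, for the fingers. Put away, the machine's origin and axes lie over the case's, 6 mm up (6 mm play along x).
- narrow_slot (a point): Middle of the narrow slot's floor, in the padding at the case's front end: 32 mm wide (y), x -66 to -22 mm in the case, 24 mm deep, for the tube; axes as the case's.
- wide_slot (a point): Middle of the wide slot's floor, in the padding at the hinge end: 44 mm wide (y), x 44 to 66 mm in the case, 24 mm deep, for the body's end; axes as the case's.
- case_lid (a joint): Lid angle, rad: 0 closed flat on the rim, about 1.6 to 1.8 open (standing up, leaning slightly back). Opens about the case's hinged rim; once lower than upright it falls shut if let go. The lid is a flat 144 x 130 x 8 mm plate, 0.18 kg.
- lid_handle (a point): Middle of the lid handle: round dark steel bar, 10 mm diameter, 90 mm long, parallel to the hinge, on a post at each end; its axis is 38 mm off the lid's outer face (33 mm free gap), 12 mm from the free edge. Axes turn with the lid: y along the bar, z up when closed. From the hinge: -132 mm in x, +46 mm in z in the lid's axes.
- lid_hinge (a point): Middle of the hinge line on the case, 50 mm above the bench; axes as the case's, y along the hinge.
- wash_bottle: Bystander: white bottle, 60 mm diameter, 170 high; origin centre of underside.
- cup: Bystander: paper cup, 72 mm diameter, 85 high; origin centre of underside.
- jar: Bystander: amber glass jar, 60 mm diameter, 55 high; origin centre of underside.
Mind the look-alikes: they are no part of the job. What is shaped like the case but purple or red is not meant. Of the things that look like the machine, take the one that is nearest to the robot's base at the start.

How it is judged:
On the way:
1. the machine lies fully down in the case's slots, the lid still open (x of machine in the frame of case between -0.01 and 0.01 m and y of machine in the frame of case between -0.008 and 0.008 m and z of machine in the frame of case between 0.002 and 0.011 m and angle between the x axis of machine and the x axis of case, either way round below 0.15 rad and angle between machine's own z axis and vertical below 0.08 rad and value of joint case_lid above 1.2 rad), for 0.2 s.
At the end, for the whole second after the job is handed in: The machine lies at rest in the case's slots, the tube in the narrow one (origin within 10 mm along and 8 mm across of the case's, underside less than 11 mm above the case's underside, in line with the case within 0.15 rad, level within 0.08 rad), and the lid is closed to within 0.03 rad (x of machine in the frame of case between -0.01 and 0.01 m and y of machine in the frame of case between -0.008 and 0.008 m and z of machine in the frame of case between 0.002 and 0.011 m and angle between the x axis of machine and the x axis of case, either way round below 0.15 rad and angle between machine's own z axis and vertical below 0.08 rad and value of joint case_lid below 0.03 rad and linear speed of machine below 0.02 m/s); the robot touches nothing.
It fails at once if the lid drops or is slammed (closes faster than 3 rad/s) (velocity of joint case_lid below -3 rad/s).
It fails at once if a bystander (wash bottle, cup or jar) is moved more than 30 mm or knocked over (distance of any of wash_bottle, cup, jar from where it was at the start of the episode above 0.03 m or angle between any of wash_bottle, cup, jar's own z axis and vertical above 0.5 rad).
It also fails if it takes over 70 s, if anything falls off the work surface, if the arm or the gripper's body presses on something with over 40 N, if the wrist force passes 120 N, or if a joint passes its speed limit or range.

## Working session

There is one attempt and no reset: what is moved stays moved. The work goes in short steps, Python scripts to look and compute and a tool call to move; the robot and the scene stay as the last step left them, time stands still between calls to the robot, and variables do not carry over. Pictures are saved under pics/ and viewed, at most 10 in all, crops included, and the job is handed in when it is done.

Besides the shell and the picture viewer there is one more tool, called after "Request:" by a JSON object that holds its "op" and its "data". drive_tool: Moves the arm, as the interface text tells. Its arguments: {"type":"object","properties":{"commands":{"type":"array"},"gripper":{"type":"number"}},"required":["commands"]}

```bash
mkdir -p pics; cat > h.py <<'E'
import numpy as np, cv2
from scipy.spatial.transform import Rotation as R
from rig import telemetry, viewer, workorder, manip
def snap(n,f):
    im=viewer.read_camera(n); cv2.imwrite('pics/'+f,im[:,:,::-1]); return im
def campose(n):
    c=viewer.get_calibration(n)
    if n=='wrist':
        s=telemetry.read_state(); T=np.eye(4); T[:3,:3]=R.from_rotvec(s['tool_rot']).as_matrix(); T[:3,3]=s['tool_pos']
        return c,T@np.array(c['mount'])
    return c,np.array(c['pose'])
def px2w(n,u,v,z):
    c,P=campose(n); d=P[:3,:3]@np.array([(u-c['cx'])/c['fx'],(v-c['cy'])/c['fy'],1]); o=P[:3,3]
    return o+d*(z-o[2])/d[2]
def w2px(n,p):
    c,P=campose(n); q=P[:3,:3].T@(np.array(p)-P[:3,3]); return c['fx']*q[0]/q[2]+c['cx'],c['fy']*q[1]/q[2]+c['cy']
E
python3 - <<'E'
from h import *
np.set_printoptions(precision=3,suppress=True)
a=snap('top','top.png');b=snap('side','side.png')
s=telemetry.read_state();print(s['tool_pos'],s['tool_rot'],s['t'],s['grip_width'])
print(R.from_rotvec(s['tool_rot']).as_matrix())
for n in('top','side'):
  c=viewer.get_calibration(n);print(c)
print(viewer.get_calibration('wrist'))
E
```

```text
[0.233 0.633 0.223] [-0.551 -3.093  0.003] 0.1 0.08511627435808773
[[-0.938  0.345 -0.001]
 [ 0.345  0.938 -0.002]
 [-0.    -0.002 -1.   ]]
{'fx': 379.38889563727133, 'fy': 379.38889563727133, 'cx': 279.68877678377504, 'cy': 207.5763179607153, 'pose': array([[ 0.009, -0.997,  0.083,  0.5  ],
       [-1.   , -0.007,  0.028, -0.011],
       [-0.027, -0.083, -0.996,  1.087],
       [ 0.   ,  0.   ,  0.   ,  1.   ]])}
{'fx': 389.8043793434145, 'fy': 389.8043793434145, 'cx': 278.4754527680352, 'cy': 204.25558482152485, 'pose': array([[ 0.986, -0.122,  0.113,  0.464],
       [-0.166, -0.748,  0.642, -0.676],
       [ 0.006, -0.652, -0.758,  0.892],
       [ 0.   ,  0.   ,  0.   ,  1.   ]])}
{'fx': 342.049764150045, 'fy': 342.049764150045, 'cx': 278.11465552181033, 'cy': 208.01523064625246, 'mount': array([[ 0.001, -0.948, -0.318,  0.082],
       [ 1.   ,  0.001, -0.001,  0.001],
       [ 0.001, -0.318,  0.948, -0.149],
       [ 0.   ,  0.   ,  0.   ,  1.   ]])}
```

View pics/top.png

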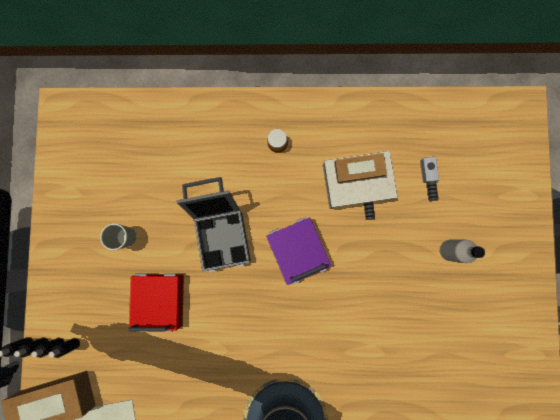

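View pics/side.png

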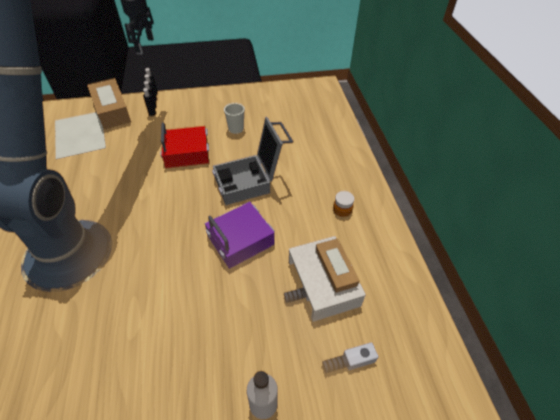

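The top view shows the grey case at (221,240), with its lid open toward the top of the image. The riser is at (360,180), with a tube poking out at (369,212). A loose look-alike lies at (431,180), and the jar is at (277,140), the cup at (117,237) and the bottle at (465,251). Next I'll zoom in on the case and riser.

```bash
python3 - <<'E'
from h import *
a=cv2.imread('pics/top.png')
c1=cv2.resize(a[170:280,170:260],None,fx=4.4,fy=4.4,interpolation=cv2.INTER_CUBIC)
c2=cv2.resize(a[145:225,315:405],None,fx=4.4,fy=4.4,interpolation=cv2.INTER_CUBIC)
o=np.zeros((484,792,3),np.uint8);o[:c1.shape[0],:396]=c1;o[:c2.shape[0],396:]=c2
cv2.imwrite('pics/z.png',o)
E
```

```text
(no output)
```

View pics/z.png

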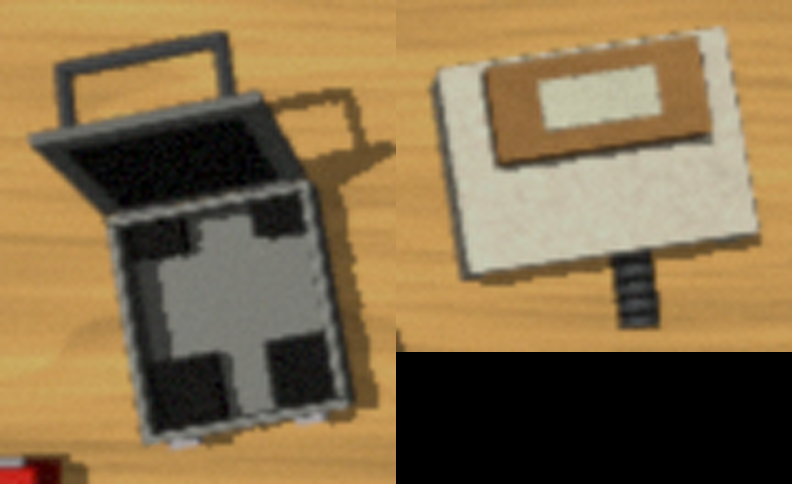

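The zoomed crop shows the case rim corners at (108,215), (310,183), (350,405) and (145,440). The riser's top corners are at (465,277), (757,235), (722,30) and (438,70). The tube runs from (632,256) to its tip at (640,327).

```bash
python3 - <<'E'
from h import *
np.set_printoptions(precision=4,suppress=True)
A=lambda u,v,z:px2w('top',170+u/4.4,170+v/4.4,z)
B=lambda u,v,z:px2w('top',315+(u-396)/4.4,145+v/4.4,z)
q=[A(*p,.05) for p in((108,215),(310,183),(350,405),(145,440))]
print('case',np.mean(q,0),[np.linalg.norm(q[i]-q[i-1]) for i in range(4)])
d=(q[0]+q[1]-q[2]-q[3]); e=q[0]+q[3]-q[1]-q[2];print('yaw',np.degrees([np.arctan2(d[1],d[0]),np.arctan2(-e[0],e[1])]))
q=[B(*p,.06) for p in((438,70),(722,30),(757,235),(465,277))]
print('riser',q,np.mean(q,0),[np.linalg.norm(q[i]-q[i-1]) for i in range(4)])
d=(q[0]+q[1]-q[2]-q[3]); e=q[0]+q[3]-q[1]-q[2];print('yaw',np.degrees([np.arctan2(d[1],d[0]),np.arctan2(-e[0],e[1])]))
print('tube tip',B(640,327,.016),B(632,258,.016))
for n,u,v,z in(('cup',117,237,.085),('jar',277,138,.055),('bot',478,252,.17)):print(n,px2w('top',u,v,z))
# lid outer corners in crop at handle
print('gray case side check',w2px('side',[*A(230,310,.05)[:2],.05]))
E
```

```text
case [0.4947 0.1754 0.05  ] [np.float64(0.14167064558548306), np.float64(0.12818858989630708), np.float64(0.13991768224967047), np.float64(0.12880091877882965)]
yaw [11.094   9.8273]
riser [array([ 0.7143, -0.1039,  0.06  ]), array([ 0.7401, -0.2796,  0.06  ]), array([ 0.6124, -0.299 ,  0.06  ]), array([ 0.5852, -0.1204,  0.06  ])] [ 0.663  -0.2007  0.06  ] [np.float64(0.1301016270080505), np.float64(0.17753665073836875), np.float64(0.1291979292544588), np.float64(0.18066797601466428)]
yaw [7.9759 8.496 ]
tube tip [ 0.5577 -0.2364  0.016 ] [ 0.6019 -0.2317  0.016 ]
cup [0.5015 0.4499 0.085 ]
jar [0.7793 0.0271 0.055 ]
bot [ 0.4739 -0.4564  0.17  ]
gray case side check (np.float64(240.3471367453293), np.float64(174.41069484561783))
```

Request:
{"op": "drive_tool", "data": {"commands": [[[0, 0, -0.03], [0, 0, 0]], [[0, 0, -0.03], [0, 0, 0]], [[-0.024, -0.0195, -0.001], [0, 0, 0]], [[-0.024, -0.0195, -0.001], [0, 0, 0]], [[-0.024, -0.0195, -0.001], [0, 0, 0]], [[-0.024, -0.0195, -0.001], [0, 0, 0]], [[-0.024, -0.0195, -0.001], [0, 0, 0]], [[-0.024, -0.0195, -0.001], [0, 0, 0]], [[-0.024, -0.0195, -0.001], [0, 0, 0]], [[-0.024, -0.0195, -0.001], [0, 0, 0]], [[-0.024, -0.0195, -0.001], [0, 0, 0]], [[-0.024, -0.0195, -0.001], [0, 0, 0]], [[-0.024, -0.0195, -0.001], [0, 0, 0]], [[-0.024, -0.0195, -0.001], [0, 0, 0]], [[-0.024, -0.0195, -0.001], [0, 0, 0]], [[-0.024, -0.0195, -0.001], [0, 0, 0]], [[-0.024, -0.0195, -0.001], [0, 0, 0]], [[-0.024, -0.0195, -0.001], [0, 0, 0]], [[-0.024, -0.0195, -0.001], [0, 0, 0]], [[-0.024, -0.0195, -0.001], [0, 0, 0]]]}}

```text
t: 1.77
tool_pos: [0.5176, 0.1533, 0.302]
tool_rot: [-0.551, -3.092, 0.0]
ft_force: [0.8, 0.4, 0.1]
grip_width: 0.0853
grip_force: 0.0
```

Request:
{"op": "drive_tool", "data": {"commands": [[[0, 0, 0], [0, 0, -7]], [[0, 0, 0], [0, 0, -7]], [[0, 0, 0], [0, 0, -7]], [[0, 0, 0], [0, 0, -7]], [[0, 0, 0], [0, 0, 0]], [[0, 0, 0], [0, 0, 0]]]}}

```text
t: 2.27
tool_pos: [0.5171, 0.1546, 0.3019]
tool_rot: [0.208, -3.134, 0.0]
ft_force: [0.1, 0.9, -0.5]
grip_width: 0.0853
grip_force: 0.0
```

```bash
python3 - <<'E'
from h import *
np.set_printoptions(precision=4,suppress=True)
s=telemetry.read_state();print(s['tool_pos'],s['tool_rot'],s['t'],s['joints'],manip.tips_ahead)
print(campose('wrist')[1].tolist())
snap('wrist','w1.png')
E
```

```text
[0.5171 0.1546 0.3019] [ 0.2082 -3.134   0.0002] 2.2667 [-0.5261  0.1827  0.1845  1.76   -0.0358  1.2028  1.3718] 0.025
[[-0.13314225237549926, 0.9398762953386852, 0.3144927504614442, 0.4361212633957534], [0.9910963820436286, 0.12659740948426762, 0.0412438772655884, 0.14459165298189752], [-0.0010498249402163934, 0.31718392987712674, -0.9483634601223799, 0.45072319767234015], [0.0, 0.0, 0.0, 1.0]]
```

View pics/w1.png

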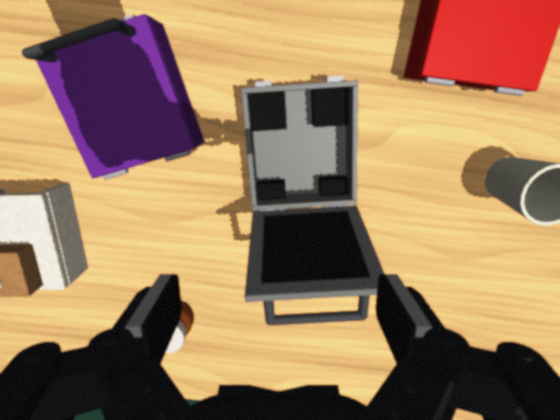

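The wrist view shows the case rim corners at (241,89), (357,82), (356,204) and (248,208). The handle bar runs from (268,320) to (366,315), and the slot edges at the front are at u=285 and u=311. I'll fit the case pose and lid angle from these.

```bash
python3 - <<'E'
from h import *
from scipy.optimize import least_squares
np.set_printoptions(precision=4,suppress=True)
im=cv2.imread('pics/w1.png')
pix=np.array([(241,89),(357,82),(356,204),(248,208),(268,320),(366,315)],float)
def model(p):
    x,y,w,th=p; c,s=np.cos(w),np.sin(w)
    # image left = -y world
    L=[(-.072,-.065,.05),(-.072,.065,.05),(.072,.065,.05),(.072,-.065,.05)]
    hx=.072-.132*np.cos(th)+.046*np.sin(th);hz=.05+.132*np.sin(th)+.046*np.cos(th)
    L+=[(hx,-.045,hz),(hx,.045,hz)]
    return [(x+c*a-s*b,y+s*a+c*b,z) for a,b,z in L]
f=lambda p:(np.array([w2px('wrist',q) for q in model(p)])-pix).ravel()
r=least_squares(f,[.495,.175,.18,1.7],loss='soft_l1');print(r.x,np.degrees(r.x[2]),f(r.x).reshape(-1,2))
hx=model(r.x)[4:];print('handle',np.mean(hx,0))
for u,v in((285,105),(311,104)):print(px2w('wrist',u,v,.03))
E
```

```text
[0.4948 0.1792 0.1949 1.7669] 11.169117098974768 [[-1.224  -0.394 ]
 [ 0.6053 -1.0524]
 [ 0.1449  1.3315]
 [ 2.996   3.3908]
 [ 0.3721 -0.3163]
 [-4.564  -0.0729]]
handle [0.6349 0.2069 0.1705]
[0.4478 0.154  0.03  ]
[0.4426 0.1841 0.03  ]
```

Request:
{"op": "drive_tool", "data": {"commands": [[[0, -0.0245, 0], [0, 0, 0]], [[0, -0.0245, 0], [0, 0, 0]], [[0, -0.0245, 0], [0, 0, 0]], [[0, -0.0245, 0], [0, 0, 0]], [[0, -0.0245, 0], [0, 0, 0]], [[0, -0.0245, 0], [0, 0, 0]], [[0, -0.0245, 0], [0, 0, 0]], [[0, -0.0245, 0], [0, 0, 0]], [[0, -0.0245, 0], [0, 0, 0]], [[0, -0.0245, 0], [0, 0, 0]], [[0, -0.0245, 0.025], [0, 0, 0]], [[0, -0.0245, 0.025], [0, 0, 0]], [[0, -0.0245, 0.025], [0, 0, 0]], [[0, -0.0245, 0.025], [0, 0, 0]], [[0, -0.0245, 0.025], [0, 0, 0]], [[0, -0.0245, 0.025], [0, 0, 0]], [[0, 0, 0], [0, 0, 0]], [[0, 0, 0], [0, 0, 0]], [[0, 0, 0], [0, 0, 0]]]}}

```text
t: 3.9
tool_pos: [0.5709, -0.2329, 0.1524]
tool_rot: [-0.212, 3.134, 0.001]
ft_force: [0.3, 0.7, 0.5]
grip_width: 0.0852
grip_force: 0.0
```

```bash
python3 - <<'E'
from h import *
s=telemetry.read_state();print(s['tool_pos'],s['tool_rot'],s['t'],s['joints'])
a=snap('wrist','w2.png')
E
```

```text
[ 0.57088157 -0.23285568  0.15238513] [-2.12462126e-01  3.13411110e+00  7.64921610e-04] 3.9 [ 0.04575468  0.45725683  0.37046924  1.77199555 -0.19864337  0.94895254
  2.20398553]
```

View pics/w2.png

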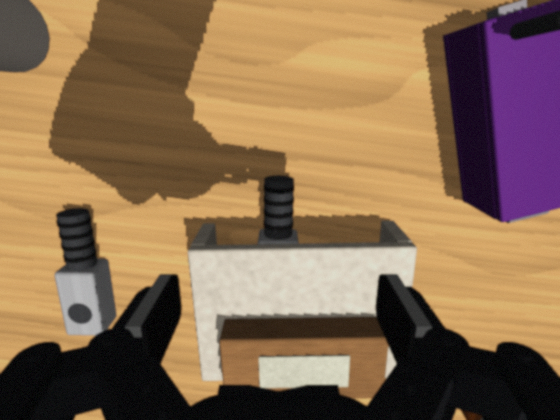

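The wrist view shows the tube from its tip (279,178) to the start of the body (279,236), with edges at u=264 and u=293. It is aligned vertically in the image.

```bash
python3 - <<'E'
from h import *
np.set_printoptions(precision=4,suppress=True)
for u,v,z in((278.7,177,.003),(278.7,190,.018),(278.7,232,.018),(264,190,.016),(293.5,190,.016),(279,236,.03),(190,248,.06),(414,245,.06)):print((u,v),px2w('wrist',u,v,z))
im=cv2.imread('pics/w2.png').astype(int).sum(2)
for v in range(176,240,6):
  r=np.where(im[v,250:310]<150)[0]+250; print(v,r.min() if len(r) else 0,r.max() if len(r) else 0)
E
```

```text
(278.7, 177) [ 0.5608 -0.2328  0.003 ]
(278.7, 190) [ 0.5686 -0.2317  0.018 ]
(278.7, 232) [ 0.6073 -0.2263  0.018 ]
(264, 190) [ 0.5709 -0.2443  0.016 ]
(293.5, 190) [ 0.5674 -0.2189  0.016 ]
(279, 236) [ 0.606  -0.2263  0.03  ]
(190, 248) [ 0.6127 -0.2952  0.06  ]
(414, 245) [ 0.5863 -0.1236  0.06  ]
176 268 287
182 264 292
188 263 292
194 264 291
200 264 292
206 264 290
212 264 291
218 264 291
224 263 292
230 263 292
236 265 291
```

Request:
{"op": "drive_tool", "data": {"commands": [[[-0.004, 0.0015, 0.02], [0, 0, 0]], [[0, 0, 0.02], [0, 0, 0]], [[0, 0, 0.02], [0, 0, 0]], [[0, 0, 0.02], [0, 0, 0]], [[0, 0, 0.018], [0, 0, 0]], [[0, 0, 0.014], [0, 0, 0]], [[0, 0, 0.008], [0, 0, 0]], [[0, 0, 0.0034], [0, 0, 0]], [[0, 0, 0], [0, 0, 0]]]}}

```text
t: 4.7
tool_pos: [0.5747, -0.2307, 0.0291]
tool_rot: [-0.215, 3.134, 0.0]
ft_force: [-0.4, -0.3, 0.6]
grip_width: 0.0855
grip_force: 0.0
```

Request:
{"op": "drive_tool", "data": {"commands": [[[0, 0, 0], [0, 0, 0]], [[0, 0, 0], [0, 0, 0]], [[0, 0, 0], [0, 0, 0]], [[0, 0, 0], [0, 0, 0]], [[0, 0, 0], [0, 0, 0]], [[0, 0, 0], [0, 0, 0]], [[0, 0, 0], [0, 0, 0]], [[0, 0, 0], [0, 0, 0]], [[0, 0, 0], [0, 0, 0]], [[0, 0, 0], [0, 0, 0]], [[0, 0, 0], [0, 0, 0]], [[0, 0, 0], [0, 0, 0]]], "gripper": 1}}

```text
t: 5.7
tool_pos: [0.5741, -0.2315, 0.0287]
tool_rot: [0.213, -3.134, -0.0]
ft_force: [-0.0, 0.8, -0.9]
grip_width: -0.0001
grip_force: 0.0
```

The fingers shut to zero width, so the tube isn't gripped. I'll look.

```bash
python3 - <<'E'
from h import *
a=snap('wrist','w3.png');b=snap('side','s3.png')
w=cv2.resize(a[:,:,::-1][130:330,180:400],None,fx=2.2,fy=2.2)
s=cv2.resize(b[:,:,::-1][230:380,240:390],(440,440))
o=np.zeros((440,924,3),np.uint8);o[:440,:484]=w;o[:,484:]=s
cv2.imwrite('pics/c3.png',o[:,:924][:, :]);cv2.imwrite('pics/c3.png',cv2.resize(o,(798,380)))
print(telemetry.read_state())
E
```

```text
{'t': 5.8, 'joints': array([ 0.08960157,  0.61742949,  0.31174078,  1.84433915, -0.27229406,
        0.72158774,  2.25993653]), 'dq': array([-1.14591161e-03, -3.99544732e-05, -3.69622210e-04, -9.24462615e-04,
       -1.27246380e-03, -5.78696925e-04, -5.86966065e-04]), 'tau': array([ 3.13752971e-03, -5.00223255e+01,  5.12333125e+00, -1.66547889e+01,
        8.16558721e-03,  1.09406570e-03,  9.53384252e-07]), 'tool_pos': array([ 0.57418434, -0.2314939 ,  0.02872795]), 'tool_rot': array([ 2.13369095e-01, -3.13430755e+00, -1.71903262e-04]), 'ft_force': array([ 0.28665794, -0.11586615,  0.67013203]), 'moment': array([ 0.05118863, -0.00603206,  0.06101794]), 'grip_force': 0.0, 'grip_width': -0.00013186285936625918}
```

View pics/c3.png

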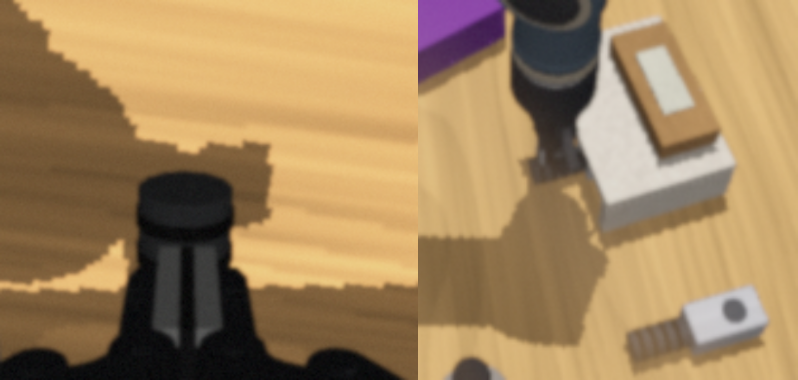

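```bash
python3 - <<'E'
from h import *
s=telemetry.read_state();T=R.from_rotvec(s['tool_rot']).as_matrix()
for z in(-.03,-.013,0,.006,.012,.025,.038):
  p=s['tool_pos']+T@[0.011,0,z]; print(z,p.round(4),np.round(w2px('wrist',p)), np.round(w2px('wrist',s['tool_pos']+T@[.011,.011,z])))
print(np.round([w2px('wrist',p) for p in((.561,-.2328,.003),(.561,-.2328,.029),(.59,-.23,.029))]))
E
```

```text
-0.03 [ 0.5633 -0.233   0.0587] [276. 282.] [304. 282.]
-0.013 [ 0.5633 -0.233   0.0417] [277. 262.] [301. 262.]
0 [ 0.5633 -0.233   0.0287] [277. 249.] [300. 249.]
0.006 [ 0.5633 -0.233   0.0227] [277. 244.] [299. 244.]
0.012 [ 0.5633 -0.233   0.0167] [277. 239.] [298. 239.]
0.025 [ 0.5633 -0.233   0.0037] [277. 230.] [297. 230.]
0.038 [ 0.5633 -0.233  -0.0093] [277. 221.] [296. 221.]
[[278. 225.]
 [278. 245.]
 [275. 298.]]
```

The pads shut above the tube. The visible tips sit about 35 mm farther back than tips_ahead says. I'll probe downward gently with the fingers shut to find the real tip height against the tube's top, which is at 29 mm.

Request:
{"op": "drive_tool", "data": {"commands": [[[0, 0, 0.002], [0, 0, 0]], [[0, 0, 0.002], [0, 0, 0]], [[0, 0, 0.001], [0, 0, 0]], [[0, 0, 0], [0, 0, 0]]]}}

```text
t: 6.13
tool_pos: [0.5739, -0.2314, 0.0233]
tool_rot: [0.213, -3.134, -0.001]
ft_force: [-0.3, 0.8, -0.7]
grip_width: 0.0002
grip_force: 0.0
```

Request:
{"op": "drive_tool", "data": {"commands": [[[0, 0, 0.001], [0, 0, 0]], [[0, 0, 0.001], [0, 0, 0]], [[0, 0, 0], [0, 0, 0]]]}}

```text
t: 6.38
tool_pos: [0.5741, -0.2316, 0.0218]
tool_rot: [0.213, -3.134, -0.0]
ft_force: [-0.7, 1.1, 2.9]
grip_width: 0.0002
grip_force: 1.1
```

Request:
{"op": "drive_tool", "data": {"commands": [[[0, 0, 0.001], [0, 0, 0]], [[0, 0, 0.001], [0, 0, 0]], [[0, 0, 0], [0, 0, 0]]]}}

```text
t: 6.63
tool_pos: [0.573, -0.2319, 0.0199]
tool_rot: [0.212, -3.132, -0.001]
ft_force: [-4.2, 0.0, 4.9]
grip_width: 0.0004
grip_force: 2.8
```

Contact came at a reported TCP height of 22 mm, so the shut tips lie about 7 mm behind the TCP. I'll correct for that by raising, opening and descending 32 mm deeper.

Request:
{"op": "drive_tool", "data": {"commands": [[[0, 0, -0.015], [0, 0, 0]], [[0, 0, -0.015], [0, 0, 0]], [[0, 0, 0], [0, 0, 0]], [[0, 0, 0], [0, 0, 0]], [[0, 0, 0], [0, 0, 0]], [[0, 0, 0], [0, 0, 0]], [[0, 0, 0], [0, 0, 0]], [[0, 0, 0], [0, 0, 0]], [[0, 0, 0], [0, 0, 0]]], "gripper": -1}}

```text
t: 7.38
tool_pos: [0.5739, -0.2315, 0.0493]
tool_rot: [0.213, -3.134, -0.0]
ft_force: [0.1, -0.1, 0.4]
grip_width: 0.0858
grip_force: 0.0
```

Request:
{"op": "drive_tool", "data": {"commands": [[[0, 0, 0.012], [0, 0, 0]], [[0, 0, 0.012], [0, 0, 0]], [[0, 0, 0.01], [0, 0, 0]], [[0, 0, 0], [0, 0, 0]]]}}

```text
t: 7.72
tool_pos: [0.572, -0.2305, 0.0124]
tool_rot: [0.213, -3.129, -0.004]
ft_force: [-0.6, 0.0, 0.4]
grip_width: 0.0857
grip_force: 0.0
```

Request:
{"op": "drive_tool", "data": {"commands": [[[0, 0, 0.006], [0, 0, 0]], [[0, 0, 0.004], [0, 0, 0]], [[0, 0, 0], [0, 0, 0]]]}}

```text
t: 7.97
tool_pos: [0.5737, -0.2314, 0.0048]
tool_rot: [0.213, -3.133, -0.001]
ft_force: [-0.0, -0.2, -0.2]
grip_width: 0.0855
grip_force: 0.0
```

Request:
{"op": "drive_tool", "data": {"commands": [[[0, 0, 0.006], [0, 0, 0]], [[0, 0, 0.004], [0, 0, 0]], [[0, 0, 0], [0, 0, 0]]]}}

```text
t: 8.22
tool_pos: [0.5737, -0.2313, -0.005]
tool_rot: [0.213, -3.133, -0.001]
ft_force: [-0.2, 0.3, -0.3]
grip_width: 0.0856
grip_force: 0.0
```

Request:
{"op": "drive_tool", "data": {"commands": [[[0, 0, 0], [0, 0, 0]], [[0, 0, 0], [0, 0, 0]], [[0, 0, 0], [0, 0, 0]], [[0, 0, 0], [0, 0, 0]], [[0, 0, 0], [0, 0, 0]], [[0, 0, 0], [0, 0, 0]], [[0, 0, 0], [0, 0, 0]], [[0, 0, 0], [0, 0, 0]], [[0, 0, 0], [0, 0, 0]]], "gripper": 1}}

```text
t: 8.97
tool_pos: [0.5744, -0.2317, -0.0039]
tool_rot: [-0.213, 3.134, -0.0]
ft_force: [-0.0, -0.0, 4.3]
grip_width: 0.0241
grip_force: 58.5
```

Request:
{"op": "drive_tool", "data": {"commands": [[[0.003, 0, -0.0015], [0, 0, 0]], [[0.005, 0, 0], [0, 0, 0]], [[0.0055, 0, 0], [0, 0, 0]], [[0.0055, 0, 0], [0, 0, 0]], [[0.0055, 0, 0], [0, 0, 0]], [[0.0055, 0, 0], [0, 0, 0]], [[0.0055, 0, 0], [0, 0, 0]], [[0.0055, 0, 0], [0, 0, 0]], [[0.0055, 0, 0], [0, 0, 0]], [[0.0055, 0, 0], [0, 0, 0]], [[0.0055, 0, 0], [0, 0, 0]], [[0.0055, 0, 0], [0, 0, 0]], [[0.0055, 0, 0], [0, 0, 0]], [[0.0055, 0, 0], [0, 0, 0]], [[0.0055, 0, 0], [0, 0, 0]], [[0.0055, 0, 0], [0, 0, 0]], [[0.0055, 0, 0], [0, 0, 0]], [[0.0055, 0, 0], [0, 0, 0]], [[0.003, 0, 0], [0, 0, 0]], [[0, 0, 0], [0, 0, 0]]]}}

```text
t: 10.63
tool_pos: [0.4749, -0.2451, -0.0028]
tool_rot: [0.212, -3.134, -0.001]
ft_force: [-0.1, -0.9, -1.4]
grip_width: 0.024
grip_force: 58.7
```

Request:
{"op": "drive_tool", "data": {"commands": [[[0, 0, 0], [0, 0, 0]], [[0, 0, 0], [0, 0, 0]], [[0, 0, 0], [0, 0, 0]], [[0, 0, 0], [0, 0, 0]], [[0, 0, 0], [0, 0, 0]], [[0, 0, 0], [0, 0, 0]], [[0, 0, 0], [0, 0, 0]], [[0, 0, 0], [0, 0, 0]]], "gripper": -1}}

```text
t: 11.3
tool_pos: [0.4761, -0.2449, -0.0027]
tool_rot: [-0.213, 3.134, 0.0]
ft_force: [-0.3, 0.1, 0.9]
grip_width: 0.0856
grip_force: 0.0
```

Request:
{"op": "drive_tool", "data": {"commands": [[[0, 0, -0.01], [0, 0, 0]], [[0, 0, -0.025], [0, 0, 0]], [[0, 0, -0.025], [0, 0, 0]], [[0, 0, -0.025], [0, 0, 0]], [[0, 0, -0.015], [0, 0, 0]], [[0, 0, 0], [0, 0, 0]], [[0, 0, 0], [0, 0, 0]]]}}

```text
t: 11.88
tool_pos: [0.4767, -0.2451, 0.0986]
tool_rot: [-0.213, 3.132, -0.001]
ft_force: [-0.0, 0.5, -0.5]
grip_width: 0.0853
grip_force: 0.0
```

```bash
python3 - <<'E'
from h import *
s=telemetry.read_state();print(s['tool_pos'],s['tool_rot'],s['t'],s['joints'])
a=snap('wrist','w4.png')
E
```

```text
[ 0.47668531 -0.24510012  0.09855259] [-2.13204534e-01  3.13188346e+00 -1.06822749e-03] 11.8833 [ 0.1125136   0.40650628  0.35917005  2.0052639  -0.20378181  0.7611603
  2.29951062]
```

View pics/w4.png

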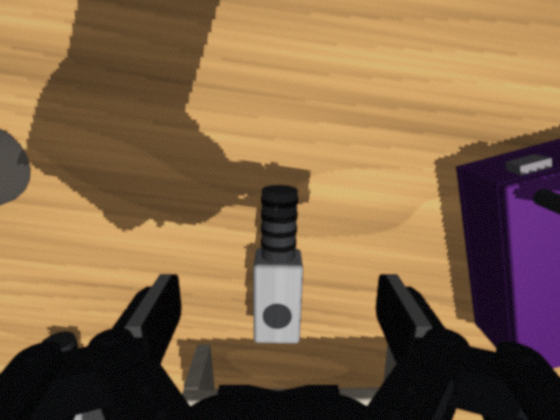

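The machine is clear of the riser. Its body's top-face corners are at (254,264), (302,264), (299,343) and (255,343).

```bash
python3 - <<'E'
from h import *
np.set_printoptions(precision=4,suppress=True)
q=np.array([px2w('wrist',u,v,.032) for u,v in((254,264),(302,264),(299.5,343),(254.5,343))]);print(q)
print([np.linalg.norm(q[i]-q[i-1]) for i in range(4)])
d=q[2]+q[3]-q[0]-q[1];w=np.arctan2(d[1],d[0]);c=q.mean(0);print('yaw',np.degrees(w),'centre(x+26)',c)
g=c-0.012*np.array([np.cos(w),np.sin(w),0]);print('grip',g, 'tip', px2w('wrist',279,187,.003))
s=telemetry.read_state();T=R.from_rotvec(s['tool_rot']).as_matrix();print('toolyaw',np.degrees(np.arctan2(T[1,0],T[0,0])));print('shift',T.T@(g-s['tool_pos']))
E
```

```text
[[ 0.5093 -0.2565  0.032 ]
 [ 0.5047 -0.2232  0.032 ]
 [ 0.5713 -0.2145  0.032 ]
 [ 0.5759 -0.2484  0.032 ]]
[np.float64(0.0671602915352715), np.float64(0.033556986063138984), np.float64(0.06714420532318538), np.float64(0.03426994537706487)]
yaw 7.187578989989106 centre(x+26) [ 0.5403 -0.2357  0.032 ]
grip [ 0.5284 -0.2372  0.032 ] tip [ 0.4595 -0.2457  0.003 ]
toolyaw -172.20477515609883
shift [-0.053   0.0003  0.0655]
```

Request:
{"op": "drive_tool", "data": {"commands": [[[-0.018, 0.0003, 0], [0, 0, 0]], [[-0.018, 0, 0], [0, 0, 0]], [[-0.018, 0, 0.01], [0, 0, 0]], [[0, 0, 0.02], [0, 0, 0]], [[0, 0, 0.02], [0, 0, 0]], [[0, 0, 0.02], [0, 0, 0]], [[0, 0, 0.016], [0, 0, 0]], [[0, 0, 0.01], [0, 0, 0]], [[0, 0, 0.0065], [0, 0, 0]], [[0, 0, 0], [0, 0, 0]], [[0, 0, 0], [0, 0, 0]]]}}

```text
t: 12.85
tool_pos: [0.5295, -0.2375, -0.0053]
tool_rot: [0.213, -3.134, -0.0]
ft_force: [0.5, 0.9, -0.3]
grip_width: 0.0851
grip_force: 0.0
```

Request:
{"op": "drive_tool", "data": {"commands": [[[0, 0, 0], [0, 0, 0]], [[0, 0, 0], [0, 0, 0]], [[0, 0, 0], [0, 0, 0]], [[0, 0, 0], [0, 0, 0]], [[0, 0, 0], [0, 0, 0]], [[0, 0, 0], [0, 0, 0]], [[0, 0, 0], [0, 0, 0]], [[0, 0, 0], [0, 0, 0]], [[0, 0, 0], [0, 0, 0]]], "gripper": 1}}

```text
t: 13.6
tool_pos: [0.5303, -0.2378, -0.0043]
tool_rot: [-0.213, 3.133, -0.001]
ft_force: [-1.1, 0.9, 6.8]
grip_width: 0.0354
grip_force: 61.2
```

Request:
{"op": "drive_tool", "data": {"commands": [[[0, 0, -0.01], [0, 0, 0]], [[0, 0, -0.02], [0, 0, 0]], [[0, 0, -0.025], [0, 0, 0]], [[0, 0, -0.025], [0, 0, 0]], [[0, 0, -0.025], [0, 0, 0]], [[0, 0, -0.025], [0, 0, 0]], [[0, 0, -0.025], [0, 0, 0]], [[0, 0, -0.025], [0, 0, 0]], [[0, 0, -0.02], [0, 0, 0]], [[0, 0, -0.01], [0, 0, 0]], [[0, 0, 0], [0, 0, -1.6]], [[0, 0, 0], [0, 0, -1.5]]]}}

```text
t: 14.6
tool_pos: [0.5291, -0.237, 0.2049]
tool_rot: [0.301, -3.127, -0.001]
ft_force: [0.1, -0.2, -2.5]
grip_width: 0.0349
grip_force: 60.3
```

Request:
{"op": "drive_tool", "data": {"commands": [[[-0.0007, 0.012, 0], [0, 0, 0]], [[-0.0007, 0.02, 0], [0, 0, 0]], [[-0.0007, 0.024, 0], [0, 0, 0]], [[-0.0007, 0.024, 0], [0, 0, 0]], [[-0.0007, 0.024, 0], [0, 0, 0]], [[-0.0007, 0.024, 0], [0, 0, 0]], [[-0.0007, 0.024, 0], [0, 0, 0]], [[-0.0007, 0.024, 0], [0, 0, 0]], [[-0.0007, 0.024, 0], [0, 0, 0]], [[-0.0007, 0.024, 0], [0, 0, 0]], [[-0.0007, 0.024, 0], [0, 0, 0]], [[-0.0007, 0.024, 0], [0, 0, 0]], [[-0.0007, 0.024, 0], [0, 0, 0]], [[-0.0007, 0.024, 0], [0, 0, 0]], [[-0.0007, 0.024, 0], [0, 0, 0]], [[-0.0007, 0.024, 0], [0, 0, 0]], [[-0.0007, 0.024, 0], [0, 0, 0]], [[-0.0007, 0.018, 0], [0, 0, 0]], [[0, 0.01, 0], [0, 0, 0]], [[0, 0, 0], [0, 0, 0]]]}}

```text
t: 16.27
tool_pos: [0.4609, 0.1801, 0.2039]
tool_rot: [0.305, -3.125, -0.001]
ft_force: [0.4, -0.3, -2.4]
grip_width: 0.0352
grip_force: 60.3
```

```bash
cat >> h.py <<'E'
def shift(g,yaw=None):
    s=telemetry.read_state();T=R.from_rotvec(s['tool_rot']).as_matrix()
    print('pos',s['tool_pos'].round(4),'yaw',np.degrees(np.arctan2(T[1,0],T[0,0])).round(2),'shift',(T.T@(np.array(g)-s['tool_pos'])).round(4),'j',s['joints'].round(2),'t',s['t'])
E
python3 - <<'E'
from h import *
shift([.5085,.1817,.15])
E
```

```text
pos [0.4609 0.1801 0.2039] yaw -168.84 shift [-0.0471 -0.0077  0.0538] j [-0.58  0.19  0.14  1.98 -0.03  0.97  1.34] t 16.2667
```

Request:
{"op": "drive_tool", "data": {"commands": [[[-0.012, -0.002, 0], [0, 0, 0]], [[-0.018, -0.003, 0], [0, 0, 0]], [[-0.017, -0.0027, 0.01], [0, 0, 0]], [[0, 0, 0.02], [0, 0, 0]], [[0, 0, 0.02], [0, 0, 0]], [[0, 0, 0.02], [0, 0, 0]], [[0, 0, 0], [0, 0, 0]], [[0, 0, 0], [0, 0, 0]], [[0, 0, 0], [0, 0, 0]]]}}

```text
t: 17.02
tool_pos: [0.5114, 0.178, 0.1357]
tool_rot: [-0.295, 3.126, 0.0]
ft_force: [0.1, 0.1, -1.6]
grip_width: 0.0355
grip_force: 60.1
```

```bash
python3 - <<'E'
from h import *
shift([.5085,.1817,.002])
a=snap('wrist','w5.png')
cv2.imwrite('pics/w5z.png',cv2.resize(a[:,:,::-1][30:360,120:440],None,fx=1.8,fy=1.8,interpolation=cv2.INTER_CUBIC))
E
```

```text
pos [0.5114 0.178  0.1357] yaw -169.21 shift [0.0024 0.0042 0.1337] j [-0.54  0.35  0.15  1.95 -0.07  0.84  1.41] t 17.0167
```

View pics/w5z.png

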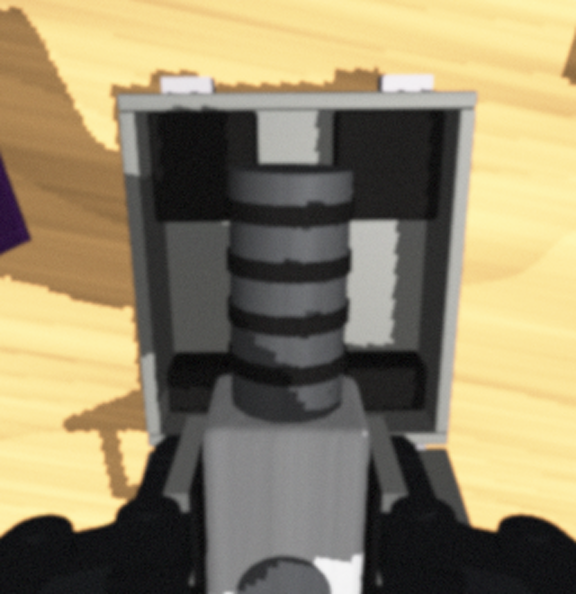

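This close view (crop coordinates) shows rim corners at (118,96), (476,94), (448,443) and (152,445), slot edges at u=257 and 334 near v=112, and the tube tip edges at u=228 and 352. The front end of the body's top face spans (213,379) to (358,379).

```bash
python3 - <<'E'
from h import *
from scipy.optimize import least_squares
np.set_printoptions(precision=4,suppress=True)
Z=lambda u,v:(120+u/1.8,30+v/1.8)
W=lambda u,v,z:px2w('wrist',*Z(u,v),z)
L=[(-.072,-.065,.05),(-.072,.065,.05),(.072,.065,.05),(.072,-.065,.05)]
pix=np.array([Z(*p) for p in((118,96),(476,94),(448,443),(152,445))])
def f(p):
    x,y,w=p;c,s=np.cos(w),np.sin(w)
    return (np.array([w2px('wrist',(x+c*a-s*b,y+s*a+c*b,z)) for a,b,z in L])-pix).ravel()
r=least_squares(f,[.495,.179,.19]);x,y,w=r.x;print(r.x,np.degrees(w),f(r.x))
C=lambda p:np.array([np.cos(w)*(p[0]-x)+np.sin(w)*(p[1]-y),-np.sin(w)*(p[0]-x)+np.cos(w)*(p[1]-y)])
print('slot edges in case',C(W(257,112,.03)),C(W(334,112,.03)))
za=telemetry.read_state()['tool_pos'][2]+.0203
for n,u,v,z in(('tipL',228,175,za),('tipR',353,175,za),('tip bot',290,164,za-.013),('bodL',231,370,za),('bodR',347,370,za),('bodytopL front',217,379,za+.016),('R',355,379,za+.016),('bt edge L2',208,430,za+.016),('R2',365,430,za+.016)):print(n,C(W(u,v,z)))
print('TCP in case',C(telemetry.read_state()['tool_pos']))
E
```

```text
[0.4941 0.1812 0.2009] 11.51016077973625 [-1.1288 -0.5015  1.893  -1.8301  0.7918  1.7642 -1.7254  2.2656]
slot edges in case [-0.0657 -0.0155] [-0.0654  0.0147]
tipL [-0.0535 -0.0163]
tipR [-0.0532  0.0092]
tip bot [-0.0545 -0.0035]
bodL [-0.0104 -0.0174]
bodR [-0.0101  0.0089]
bodytopL front [-0.0154 -0.0186]
R [-0.0151  0.0088]
bt edge L2 [-0.004 -0.021]
R2 [-0.0036  0.0112]
TCP in case [ 0.0166 -0.0062]
```

Request:
{"op": "drive_tool", "data": {"commands": [[[0.0045, 0.0038, 0], [0, 0, -0.4]], [[0, 0, 0.015], [0, 0, 0]], [[0, 0, 0.02], [0, 0, 0]], [[0, 0, 0.02], [0, 0, 0]], [[0, 0, 0.018], [0, 0, 0]], [[0, 0, 0.01], [0, 0, 0]], [[0, 0, 0], [0, 0, 0]], [[0, 0, 0], [0, 0, 0]], [[0, 0, 0], [0, 0, 0]]]}}

```text
t: 17.82
tool_pos: [0.5061, 0.1822, 0.0531]
tool_rot: [-0.309, 3.124, 0.001]
ft_force: [-0.4, -0.8, -2.5]
grip_width: 0.0352
grip_force: 60.3
```

```bash
python3 - <<'E'
from h import *
shift([.5085,.1817,.002])
a=snap('wrist','w6.png')
cv2.imwrite('pics/w6z.png',cv2.resize(a[:,:,::-1][30:360,120:440],None,fx=1.8,fy=1.8,interpolation=cv2.INTER_CUBIC))
E
```

```text
pos [0.5061 0.1822 0.0531] yaw -168.71 shift [-0.0021 -0.001   0.0511] j [-0.53  0.46  0.13  2.02 -0.09  0.66  1.43] t 17.8167
```

View pics/w6z.png

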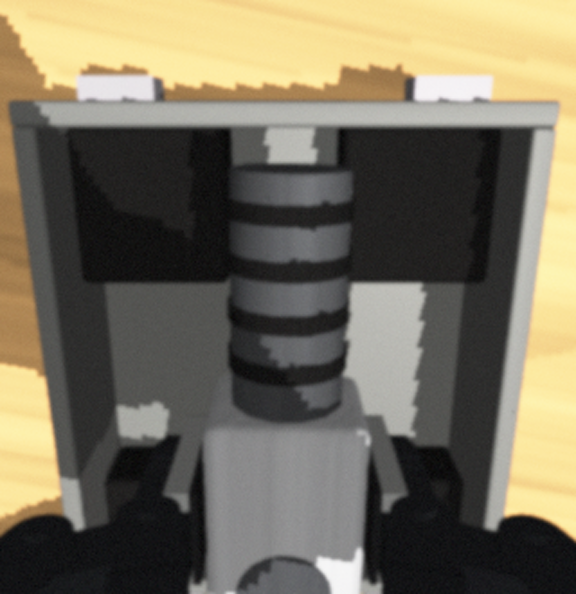

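```bash
python3 - <<'E'
from h import *
np.set_printoptions(precision=4,suppress=True)
W=lambda u,v,z:px2w('wrist',120+u/1.8,30+v/1.8,z)
s=telemetry.read_state();T=R.from_rotvec(s['tool_rot']).as_matrix()
t=lambda n,p:print(n,(T.T@(p-s['tool_pos'])))
za=s['tool_pos'][2]+.0203
for n,u,v,z in(('rimL',10,102,.05),('rimR',558,102,.05),('slotL',230,130,.03),('slotR',339,130,.03),('padfaceLcorner',83,282,.03),('slotL in',228,281,.03),('tipL',229,178,za),('tipR',353,178,za),('tipbot',290,166,za-.013),('bodL',232,365,za),('bodR',346,365,za),('btL',206,430,za+.016),('btR',367,430,za+.016)):t(n,W(u,v,z))
E
```

```text
rimL [ 0.0843 -0.0632  0.0029]
rimR [0.0844 0.0641 0.003 ]
slotL [ 0.0776 -0.014   0.023 ]
slotR [0.0776 0.0151 0.023 ]
padfaceLcorner [ 0.0357 -0.0575  0.023 ]
slotL in [ 0.036  -0.0157  0.0231]
tipL [ 0.0693 -0.0107 -0.0205]
tipR [ 0.0693  0.0146 -0.0205]
tipbot [ 0.0707  0.0018 -0.0075]
bodL [ 0.028  -0.0112 -0.0204]
bodR [ 0.028   0.0145 -0.0204]
btL [ 0.0203 -0.0154 -0.0364]
btR [ 0.0203  0.0176 -0.0363]
```

Request:
{"op": "drive_tool", "data": {"commands": [[[0.001, -0.0012, 0.005], [0, 0, 0]], [[0, 0, 0.008], [0, 0, 0]], [[0, 0, 0.005], [0, 0, 0]], [[0, 0, 0.004], [0, 0, 0]], [[0, 0, 0.004], [0, 0, 0]], [[0, 0, 0], [0, 0, 0]]]}}

```text
t: 18.37
tool_pos: [0.5037, 0.1801, 0.0247]
tool_rot: [0.309, -3.125, 0.001]
ft_force: [-0.1, -0.1, -2.5]
grip_width: 0.0353
grip_force: 60.3
```

Request:
{"op": "drive_tool", "data": {"commands": [[[0, 0, 0.004], [0, 0, 0]], [[0, 0, 0.004], [0, 0, 0]], [[0, 0, 0], [0, 0, 0]]]}}

```text
t: 18.62
tool_pos: [0.5039, 0.1801, 0.0171]
tool_rot: [0.309, -3.125, 0.0]
ft_force: [-0.5, 0.2, -2.9]
grip_width: 0.0353
grip_force: 60.3
```

Request:
{"op": "drive_tool", "data": {"commands": [[[0, 0, 0.004], [0, 0, 0]], [[0, 0, 0.004], [0, 0, 0]], [[0, 0, 0], [0, 0, 0]]]}}

```text
t: 18.87
tool_pos: [0.5038, 0.1801, 0.009]
tool_rot: [0.309, -3.125, 0.001]
ft_force: [-0.8, -0.0, -2.8]
grip_width: 0.0348
grip_force: 60.3
```

Request:
{"op": "drive_tool", "data": {"commands": [[[0, 0, 0.003], [0, 0, 0]], [[0, 0, 0.003], [0, 0, 0]], [[0, 0, 0.001], [0, 0, 0]], [[0, 0, 0], [0, 0, 0]]]}}

```text
t: 19.2
tool_pos: [0.5041, 0.1802, 0.0024]
tool_rot: [0.309, -3.126, 0.0]
ft_force: [-0.1, -0.8, -1.8]
grip_width: 0.0352
grip_force: 60.3
```

Request:
{"op": "drive_tool", "data": {"commands": [[[0, 0, 0.0006], [0, 0, 0]], [[0, 0, 0], [0, 0, 0]]]}}

```text
t: 19.37
tool_pos: [0.5044, 0.1803, 0.0022]
tool_rot: [-0.309, 3.126, 0.0]
ft_force: [-0.3, -0.5, -2.6]
grip_width: 0.0351
grip_force: 60.3
```

Request:
{"op": "drive_tool", "data": {"commands": [[[0, 0, 0], [0, 0, 0]], [[0, 0, 0], [0, 0, 0]], [[0, 0, 0], [0, 0, 0]], [[0, 0, 0], [0, 0, 0]], [[0, 0, 0], [0, 0, 0]], [[0, 0, 0], [0, 0, 0]]], "gripper": -0.3}}

```text
t: 19.87
tool_pos: [0.5044, 0.1803, 0.0023]
tool_rot: [-0.309, 3.126, 0.0]
ft_force: [-0.0, -0.7, -0.3]
grip_width: 0.0551
grip_force: 0.0
```

Request:
{"op": "drive_tool", "data": {"commands": [[[0, 0, -0.005], [0, 0, 0]], [[0, 0, -0.012], [0, 0, 0]], [[0, 0, -0.02], [0, 0, 0]], [[0, 0, -0.025], [0, 0, 0]], [[0, 0, -0.025], [0, 0, 0]], [[0, 0, -0.03], [0, 0, 0]], [[0, 0, -0.03], [0, 0, 0]], [[0, 0, -0.03], [0, 0, 0]], [[0, 0, -0.03], [0, 0, 0]], [[0, 0, -0.03], [0, 0, 0]], [[0, 0, -0.02], [0, 0, 0]], [[0, 0, 0], [0, 0, 0]], [[0, 0, 0], [0, 0, 0]]]}}

```text
t: 20.95
tool_pos: [0.5048, 0.1804, 0.2613]
tool_rot: [-0.308, 3.123, 0.002]
ft_force: [-0.6, 0.6, -0.6]
grip_width: 0.0557
grip_force: 0.0
```

```bash
python3 - <<'E'
from h import *
shift([.6349,.2069,.30])
a=snap('wrist','w7.png')
cv2.imwrite('pics/w7z.png',cv2.resize(a[:,:,::-1][20:350,120:440],None,fx=1.8,fy=1.8,interpolation=cv2.INTER_CUBIC))
E
```

```text
pos [0.5048 0.1804 0.2613] yaw -168.72 shift [-0.133   0.0006 -0.0382] j [-0.56  0.2   0.17  1.83 -0.04  1.11  1.38] t 20.95
```

View pics/w7z.png

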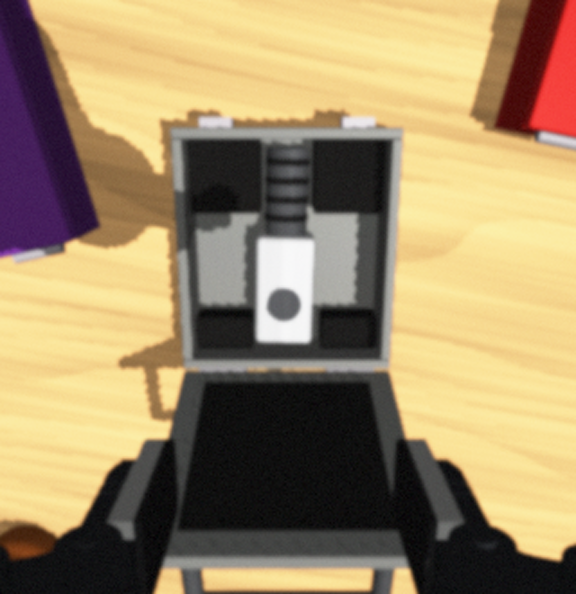

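The machine lies in the slots: the tube is in the narrow one, the body in the wide one, and it sits centred. Next is the lid handle. I'll cross-check its position against both the top view and the first wrist view, without a new picture.

```bash
python3 - <<'E'
from h import *
from scipy.optimize import least_squares
np.set_printoptions(precision=4,suppress=True)
A=lambda u,v:(170+u/4.4,170+v/4.4)
x,y,w=.494,.180,np.radians(11.3);c,s=np.cos(w),np.sin(w)
P1=np.array([[-0.13314225,0.9398763,0.31449275,0.43612126],[0.99109638,0.12659741,0.04124388,0.14459165],[-0.00104982,0.31718393,-0.94836346,0.4507232],[0,0,0,1]])
C=viewer.get_calibration('wrist')
def w1(p):
    q=P1[:3,:3].T@(np.array(p)-P1[:3,3]);return C['fx']*q[0]/q[2]+C['cx'],C['fy']*q[1]/q[2]+C['cy']
def ends(th):
    hx=.072-.132*np.cos(th)+.046*np.sin(th);hz=.05+.132*np.sin(th)+.046*np.cos(th)
    return [(x+c*hx-s*b,y+s*hx+c*b,hz) for b in(-.045,.045)]
for th in(1.6,1.68,1.74,1.8):
    e=ends(th);print(th,np.mean(e,0),'top',np.round([w2px('top',q) for q in e],1).tolist(),'w1',np.round([w1(q) for q in e],1).tolist())
print('seen top R,L',A(222,40),A(64,70),'w1 (268,320),(366,315)')
# free two-view triangulation of bar middle
tm=np.mean([A(222,40),A(64,70)],0);wm=np.array([317,317.5])
r=least_squares(lambda p:np.r_[np.array(w2px('top',p))-tm,np.array(w1(p))-wm],[.63,.2,.17]);print(r.x,r.fun)
E
```

```text
1.6 [0.6135 0.2039 0.1806] top [[219.8, 187.8], [183.3, 194.8]] w1 [[267.8, 307.0], [365.8, 301.7]]
1.68 [0.6236 0.2059 0.1762] top [[219.4, 183.9], [183.1, 190.9]] w1 [[268.8, 313.5], [364.5, 308.4]]
1.74 [0.6309 0.2073 0.1724] top [[219.1, 181.2], [183.1, 188.1]] w1 [[269.4, 317.7], [363.4, 312.7]]
1.8 [0.6379 0.2088 0.1681] top [[218.9, 178.6], [183.1, 185.5]] w1 [[270.1, 321.2], [362.2, 316.3]]
seen top R,L (220.45454545454544, 179.0909090909091) (184.54545454545453, 185.9090909090909) w1 (268,320),(366,315)
[0.6372 0.2091 0.1669] [-1.5388 -0.0739 -0.6014 -0.136 ]
```

Request:
{"op": "drive_tool", "data": {"commands": [[[0, 0, -0.01], [0, 0, 6.92]], [[0, 0, -0.01], [0, 0, 6.92]], [[0, 0, 0], [0, 0, 6.92]], [[0, 0, 0], [0, 0, 6.92]], [[0, 0, 0], [0, 0, 6.92]], [[0, 0, 0], [0, 0, 6.92]], [[0, 0, 0], [0, 0, 6.92]], [[0, 0, 0], [0, 0, 6.92]], [[0, 0, 0], [0, 0, 6.92]], [[0, 0, 0], [0, 0, 6.92]], [[0, 0, 0], [0, 0, 6.92]], [[0, 0, 0], [0, 0, 6.92]], [[0, 0, 0], [0, 0, 6.92]], [[0, 0, 0], [0, 0, 0]], [[0, 0, 0], [0, 0, 0]]], "gripper": 0.2}}

```text
t: 22.25
tool_pos: [0.5036, 0.1801, 0.2781]
tool_rot: [-1.987, -2.432, 0.004]
ft_force: [-0.0, -0.3, -0.1]
grip_width: 0.0342
grip_force: 0.0
```

```bash
python3 - <<'E'
from h import *
shift([.6365,.2085,.143])
E
```

```text
pos [0.5036 0.1801 0.2781] yaw 101.51 shift [0.0014 0.1363 0.1347] j [-0.73  0.19  0.36  1.81 -0.07  1.15 -0.14] t 22.25
```

Request:
{"op": "drive_tool", "data": {"commands": [[[0.0014, 0.0203, 0], [0, 0, 0]], [[0, 0.0232, 0], [0, 0, 0]], [[0, 0.0232, 0], [0, 0, 0]], [[0, 0.0232, 0], [0, 0, 0]], [[0, 0.0232, 0], [0, 0, 0]], [[0, 0.0232, 0], [0, 0, 0]], [[0, 0, 0], [0, 0, 0]], [[0, 0, 0.02], [0, 0, 0]], [[0, 0, 0.025], [0, 0, 0]], [[0, 0, 0.025], [0, 0, 0]], [[0, 0, 0.012], [0, 0, 0]], [[0, 0, 0.008], [0, 0, 0]], [[0, 0, 0], [0, 0, 0]], [[0, 0, 0], [0, 0, 0]]]}}

```text
t: 23.42
tool_pos: [0.638, 0.2085, 0.1899]
tool_rot: [1.99, 2.43, 0.001]
ft_force: [0.2, -0.5, 0.5]
grip_width: 0.0342
grip_force: 0.0
```

```bash
python3 - <<'E'
from h import *
shift([.6365,.2085,.143])
print(telemetry.read_state()['ft_force'])
E
```

```text
pos [0.638  0.2085 0.1899] yaw 101.36 shift [ 0.0003 -0.0015  0.0469] j [-0.62  0.5   0.35  1.6  -0.19  1.07 -0.02] t 23.4167
[ 0.15492211 -0.52065037  0.52936362]
```

Request:
{"op": "drive_tool", "data": {"commands": [[[0, -0.0015, 0.006], [0, 0, 0]], [[0, 0, 0.007], [0, 0, 0]], [[0, 0, 0.007], [0, 0, 0]], [[0, 0, 0], [0, 0, 0]]]}}

```text
t: 23.75
tool_pos: [0.6352, 0.208, 0.1676]
tool_rot: [-1.99, -2.429, 0.003]
ft_force: [-0.3, -0.8, -0.7]
grip_width: 0.0342
grip_force: 0.0
```

Request:
{"op": "drive_tool", "data": {"commands": [[[0, 0, 0.006], [0, 0, 0]], [[0, 0, 0.006], [0, 0, 0]], [[0, 0, 0], [0, 0, 0]]]}}

```text
t: 24.0
tool_pos: [0.6354, 0.208, 0.1556]
tool_rot: [-1.991, -2.429, 0.003]
ft_force: [-0.5, -0.6, 0.0]
grip_width: 0.034
grip_force: 0.0
```

Request:
{"op": "drive_tool", "data": {"commands": [[[0, 0, 0.006], [0, 0, 0]], [[0, 0, 0.006], [0, 0, 0]], [[0, 0, 0.002], [0, 0, 0]], [[0, 0, 0], [0, 0, 0]]]}}

```text
t: 24.33
tool_pos: [0.636, 0.2081, 0.1425]
tool_rot: [-1.991, -2.429, 0.001]
ft_force: [-0.2, 0.6, -0.0]
grip_width: 0.034
grip_force: 0.0
```

Request:
{"op": "drive_tool", "data": {"commands": [[[0, 0, 0], [0, 0, 0]], [[0, 0, 0], [0, 0, 0]], [[0, 0, 0], [0, 0, 0]], [[0, 0, 0], [0, 0, 0]], [[0, 0, 0], [0, 0, 0]], [[0, 0, 0], [0, 0, 0]], [[0, 0, 0], [0, 0, 0]]], "gripper": 1}}

```text
t: 24.92
tool_pos: [0.6365, 0.2082, 0.1435]
tool_rot: [1.991, 2.43, 0.001]
ft_force: [1.0, 1.2, 0.2]
grip_width: 0.0078
grip_force: 58.5
```

The handle is gripped, and the bar's measured radius of 140.2 mm from the hinge matches the expected 139.8 mm. I'll work out the arc.

```bash
python3 - <<'E'
import numpy as np
th=np.r_[1.785,np.linspace(1.765,0.06,35),.045,.03,.02,.01,0]
y=-.132*np.cos(th)+.046*np.sin(th); z=-(.132*np.sin(th)+.046*np.cos(th))
Y=np.round((y-y[0])*1e4);Z=np.round((z-z[0])*1e4)
print(len(th)-1);print(', '.join('[[0, %g, %g], [0, 0, 0]]'%(a/1e4,b/1e4) for a,b in zip(np.diff(Y),np.diff(Z))))
E
```

```text
40
[[0, -0.0024, -0.0014], [0, 0, 0]], [[0, -0.0061, -0.0034], [0, 0, 0]], [[0, -0.0063, -0.0031], [0, 0, 0]], [[0, -0.0065, -0.0028], [0, 0, 0]], [[0, -0.0066, -0.0024], [0, 0, 0]], [[0, -0.0066, -0.0021], [0, 0, 0]], [[0, -0.0068, -0.0017], [0, 0, 0]], [[0, -0.0069, -0.0015], [0, 0, 0]], [[0, -0.0069, -0.001], [0, 0, 0]], [[0, -0.007, -0.0008], [0, 0, 0]], [[0, -0.007, -0.0003], [0, 0, 0]], [[0, -0.007, 0], [0, 0, 0]], [[0, -0.007, 0.0003], [0, 0, 0]], [[0, -0.007, 0.0007], [0, 0, 0]], [[0, -0.0069, 0.001], [0, 0, 0]], [[0, -0.0069, 0.0014], [0, 0, 0]], [[0, -0.0068, 0.0017], [0, 0, 0]], [[0, -0.0067, 0.002], [0, 0, 0]], [[0, -0.0066, 0.0024], [0, 0, 0]], [[0, -0.0064, 0.0028], [0, 0, 0]], [[0, -0.0063, 0.003], [0, 0, 0]], [[0, -0.0062, 0.0033], [0, 0, 0]], [[0, -0.006, 0.0037], [0, 0, 0]], [[0, -0.0058, 0.004], [0, 0, 0]], [[0, -0.0056, 0.0042], [0, 0, 0]], [[0, -0.0053, 0.0045], [0, 0, 0]], [[0, -0.0051, 0.0048], [0, 0, 0]], [[0, -0.0049, 0.005], [0, 0, 0]], [[0, -0.0047, 0.0053], [0, 0, 0]], [[0, -0.0043, 0.0054], [0, 0, 0]], [[0, -0.0041, 0.0057], [0, 0, 0]], [[0, -0.0038, 0.0059], [0, 0, 0]], [[0, -0.0035, 0.0061], [0, 0, 0]], [[0, -0.0032, 0.0063], [0, 0, 0]], [[0, -0.0028, 0.0064], [0, 0, 0]], [[0, -0.0008, 0.0019], [0, 0, 0]], [[0, -0.0008, 0.002], [0, 0, 0]], [[0, -0.0005, 0.0013], [0, 0, 0]], [[0, -0.0004, 0.0013], [0, 0, 0]], [[0, -0.0005, 0.0013], [0, 0, 0]]
```

Request:
{"op": "drive_tool", "data": {"commands": [[[0, -0.0024, -0.0014], [0, 0, 0]], [[0, -0.0061, -0.0034], [0, 0, 0]], [[0, -0.0063, -0.0031], [0, 0, 0]], [[0, -0.0065, -0.0028], [0, 0, 0]], [[0, -0.0066, -0.0024], [0, 0, 0]], [[0, -0.0066, -0.0021], [0, 0, 0]], [[0, -0.0068, -0.0017], [0, 0, 0]], [[0, -0.0069, -0.0015], [0, 0, 0]], [[0, -0.0069, -0.001], [0, 0, 0]], [[0, -0.007, -0.0008], [0, 0, 0]], [[0, 0, 0], [0, 0, 0]]]}}

```text
t: 25.83
tool_pos: [0.5744, 0.1959, 0.165]
tool_rot: [-1.991, -2.43, -0.002]
ft_force: [1.4, -0.4, 8.2]
grip_width: 0.0078
grip_force: 61.1
```

```bash
cat > b.py <<'E'
from h import *
s=telemetry.read_state();p=s['tool_pos'];w=np.radians(11.3)
X=(p[0]-.494)*np.cos(w)+(p[1]-.18)*np.sin(w)-.072;Z=p[2]+.026-.05
print('rad',np.hypot(X,Z),'th',np.pi-np.arctan2(Z,X)-.3354,'X,Z',X,Z,s['ft_force'],s['moment'],s['grip_width'],s['joints'].round(2))
E
python3 b.py
```

```text
rad 0.14138176626514878 th 1.3061297763005737 X,Z 0.009992083059285367 0.14102823160058947 [ 1.43191759 -0.39092181  8.20899506] [ 0.12434481 -0.48103487 -0.01270627] 0.00782381718494096 [-0.66  0.43  0.35  1.78 -0.17  0.96 -0.04]
```

Request:
{"op": "drive_tool", "data": {"commands": [[[0, -0.007, -0.0003], [0, 0, 0]], [[0, -0.007, 0], [0, 0, 0]], [[0, -0.007, 0.0003], [0, 0, 0]], [[0, -0.007, 0.0007], [0, 0, 0]], [[0, -0.0069, 0.001], [0, 0, 0]], [[0, -0.0069, 0.0014], [0, 0, 0]], [[0, -0.0068, 0.0017], [0, 0, 0]], [[0, -0.0067, 0.002], [0, 0, 0]], [[0, -0.0066, 0.0024], [0, 0, 0]], [[0, -0.0064, 0.0028], [0, 0, 0]], [[0, 0, 0], [0, 0, 0]]]}}

```text
t: 26.75
tool_pos: [0.5053, 0.182, 0.1504]
tool_rot: [-1.989, -2.428, 0.006]
ft_force: [-2.0, 0.2, 3.2]
grip_width: 0.0079
grip_force: 63.1
```

```bash
python3 b.py
```

```text
rad 0.1401381399315623 th 0.7888909085197535 X,Z -0.06051391886536152 0.12639922423430683 [-1.97297694  0.19104183  3.1683948 ] [ 0.08373557  0.2970682  -0.00724122] 0.007864993496905033 [-0.71  0.34  0.35  1.95 -0.15  0.88 -0.08]
```

Request:
{"op": "drive_tool", "data": {"commands": [[[0, -0.0063, 0.003], [0, 0, 0]], [[0, -0.0062, 0.0033], [0, 0, 0]], [[0, -0.006, 0.0037], [0, 0, 0]], [[0, -0.0058, 0.004], [0, 0, 0]], [[0, -0.0056, 0.0042], [0, 0, 0]], [[0, -0.0053, 0.0045], [0, 0, 0]], [[0, -0.0051, 0.0048], [0, 0, 0]], [[0, -0.0049, 0.005], [0, 0, 0]], [[0, -0.0047, 0.0053], [0, 0, 0]], [[0, -0.0043, 0.0054], [0, 0, 0]], [[0, 0, 0], [0, 0, 0]]]}}

```text
t: 27.67
tool_pos: [0.4535, 0.1717, 0.1069]
tool_rot: [-1.99, -2.429, 0.004]
ft_force: [1.9, 2.6, -1.8]
grip_width: 0.0081
grip_force: 62.4
```

```bash
python3 b.py
```

```text
rad 0.14041443716210028 th 0.2960263962848679 X,Z -0.11334061459021325 0.08288618249058251 [ 1.86849667  2.62783496 -1.82345782] [ 5.58159515e-01 -3.38166338e-01 -9.97883296e-05] 0.00812104432155042 [-0.73  0.32  0.33  2.11 -0.15  0.74 -0.09]
```

Request:
{"op": "drive_tool", "data": {"commands": [[[0, -0.0041, 0.0057], [0, 0, 0]], [[0, -0.0038, 0.0059], [0, 0, 0]], [[0, -0.0035, 0.0061], [0, 0, 0]], [[0, -0.0032, 0.0063], [0, 0, 0]], [[0, -0.0028, 0.0064], [0, 0, 0]], [[0, -0.0008, 0.0019], [0, 0, 0]], [[0, 0, 0], [0, 0, 0]]]}}

```text
t: 28.25
tool_pos: [0.4368, 0.1684, 0.0751]
tool_rot: [-1.991, -2.43, 0.002]
ft_force: [-0.6, 2.0, -0.8]
grip_width: 0.0076
grip_force: 64.3
```

Request:
{"op": "drive_tool", "data": {"commands": [[[0, -0.0008, 0.002], [0, 0, 0]], [[0, -0.0005, 0.0013], [0, 0, 0]], [[0, -0.0004, 0.0013], [0, 0, 0]], [[0, -0.0005, 0.0013], [0, 0, 0]], [[0, 0, 0], [0, 0, 0]]]}}

```text
t: 28.67
tool_pos: [0.4349, 0.168, 0.0698]
tool_rot: [-1.991, -2.43, 0.0]
ft_force: [-1.2, 3.9, 0.2]
grip_width: 0.0079
grip_force: 64.4
```

```bash
python3 b.py
```

```text
rad 0.14001761998693277 th -0.001840478657641642 X,Z -0.13230025687222888 0.04584294862186951 [-1.20078832  3.91835432  0.15570165] [ 0.77561363  0.134941   -0.05304726] 0.007893775942911541 [-0.72  0.36  0.31  2.18 -0.18  0.63 -0.08]
```

Request:
{"op": "drive_tool", "data": {"commands": [[[0, 0, 0.001], [0, 0, 0]], [[0, 0, 0.001], [0, 0, 0]], [[0, 0, 0], [0, 0, 0]], [[0, 0, 0], [0, 0, 0]]]}}

```text
t: 29.0
tool_pos: [0.4346, 0.1679, 0.0687]
tool_rot: [-1.99, -2.429, 0.001]
ft_force: [-5.6, 1.5, 11.6]
grip_width: 0.0076
grip_force: 65.5
```

Request:
{"op": "drive_tool", "data": {"commands": [[[0, 0, 0.001], [0, 0, 0]], [[0, 0, 0.001], [0, 0, 0]], [[0, 0, 0], [0, 0, 0]], [[0, 0, 0], [0, 0, 0]]]}}

```text
t: 29.33
tool_pos: [0.4346, 0.168, 0.0684]
tool_rot: [-1.99, -2.428, 0.001]
ft_force: [-11.2, 0.7, 29.0]
grip_width: 0.0078
grip_force: 67.5
```

The lid is seated: the force rises while the height stops changing. I'll ease off, open and retreat upward.

Request:
{"op": "drive_tool", "data": {"commands": [[[0, 0, -0.0025], [0, 0, 0]], [[0, 0, 0], [0, 0, 0]], [[0, 0, 0], [0, 0, 0]]]}}

```text
t: 29.58
tool_pos: [0.4346, 0.1679, 0.0687]
tool_rot: [-1.991, -2.429, 0.001]
ft_force: [-5.1, 1.9, 6.7]
grip_width: 0.0076
grip_force: 65.2
```

Request:
{"op": "drive_tool", "data": {"commands": [[[0, 0, 0], [0, 0, 0]], [[0, 0, 0], [0, 0, 0]], [[0, 0, 0], [0, 0, 0]], [[0, 0, 0], [0, 0, 0]], [[0, 0, 0], [0, 0, 0]], [[0, 0, 0], [0, 0, 0]]], "gripper": 0.2}}

```text
t: 30.08
tool_pos: [0.4353, 0.1676, 0.0684]
tool_rot: [1.992, 2.429, -0.0]
ft_force: [0.7, -0.6, -0.1]
grip_width: 0.0343
grip_force: 0.0
```

Request:
{"op": "drive_tool", "data": {"commands": [[[0, 0, -0.005], [0, 0, 0]], [[0, 0, -0.01], [0, 0, 0]], [[0, 0, -0.015], [0, 0, 0]], [[0, 0, -0.02], [0, 0, 0]], [[0, 0, -0.025], [0, 0, 0]], [[0, 0, -0.025], [0, 0, 0]], [[0, 0, -0.02], [0, 0, 0]], [[0, 0, -0.02], [0, 0, 0]], [[0, 0, 0], [0, 0, 0]], [[0, 0, 0], [0, 0, 0]]]}}

```text
t: 30.92
tool_pos: [0.4359, 0.1681, 0.2101]
tool_rot: [1.991, 2.429, 0.005]
ft_force: [-0.3, -0.4, -0.3]
grip_width: 0.0338
grip_force: 0.0
```

```bash
python3 - <<'E'
from h import *
# compare before/after in top view at the closed-lid handle position, bystanders unchanged
a=cv2.imread('pics/top.png').astype(int); b=snap('top','top2.png')[:,:,::-1].astype(int)
for n,(u,v) in dict(cup=(117,237),jar=(277,140),bottle=(477,252)).items():
    print(n,np.abs(a-b)[v-18:v+18,u-18:u+18].mean())
x,y,w=.494,.18,np.radians(11.3);c,s=np.cos(w),np.sin(w)
W=lambda X,Y,Z:w2px('top',(x+c*X-s*Y,y+s*X+c*Y,Z))
for X,Y,Z,n in((.02,0,.058,'lid'),(-.03,.05,.058,'lid'),(-.06,0,.096,'bar'),(.143,0,.169,'old bar')):
    u,v=np.round(W(X,Y,Z)).astype(int);print(n,(u,v),b[v,u],a[v,u])
print(telemetry.read_state()['t'],telemetry.read_state()['ft_force'])
E
```

```text
cup 4.311985596707819
jar 5.279835390946502
bottle 5.025462962962963
lid (np.int64(218), np.int64(233)) [121 129 127] [119 124 124]
lid (np.int64(203), np.int64(255)) [14 13 14] [24 26 27]
bar (np.int64(221), np.int64(264)) [62 65 63] [18 21 23]
old bar (np.int64(201), np.int64(183)) [ 96 169 208] [55 58 60]
30.9667 [-0.41595119  0.10119493 -0.72740988]
```

```bash
python3 -c "
from h import *
print(workorder.close_job())"
```

```text
the job is handed in; nothing more can be done
None
```

The tattoo machine is in the grey case's slots, the lid is lowered shut, the wash bottle, cup and jar look unmoved, and I handed the job in at about 31 s; no verdict came back.

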